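Back off the pusher of a syringe pump for a syringe change

ROBOT

A 7-joint arm with a two-finger parallel gripper is mounted at the origin on the work surface. World frame = base frame: x ahead of the robot, y to its left, z up, the work surface at z = 0. Lengths are in m, angles in rad, forces in N, time in s.
With the tool pointing down it reaches from about 0.425 to 1.025 m from the base axis. Payload 3.6 kg.
Tool frame: the origin (TCP) lies on the centre line of the jaws, within the pads' length; the fingertips stand 19 mm ahead of it and the grasp point (between the pads) is the TCP; z points along the fingers, y is the line along which they close (so a half turn about z gives the same grasp; the last joint's range is limited). The gripper opens to 85 mm and grips with 20 to 120 N. Pads are 22 mm wide; open, the fingers measure 114 mm over their backs; the gripper's body (76 mm by 85 mm) begins 54 mm behind the grasp point. The pads swing forward as they close: fully open they stand 13 mm farther back than shut.
Start: joints at [1.111, 0.591, 0.048, 1.609, -0.033, 0.943, -0.034], TCP at [0.26, -0.677, 0.25] pointing down, gripper open.
Joint ranges: [-2.69, 2.69], [-0.47, 2.24], [-1.27, 1.36], [0.19, 2.51], [-1.53, 4.68], [0.08, 2.07], [-3.09, 3.09]. Speed limits (rad/s): [2.57, 2.57, 3.14, 3.14, 3.14, 3.14, 3.14].

INTERFACE

Orientations are given as [roll, pitch, yaw] about the fixed x, y, z axes, in that order (R = Rz(yaw) Ry(pitch) Rx(roll)).
In Python, from cell import r gives the robot as it stands. The module is installed in compiled form; this text tells all that it offers.
- The arm moves only by the shell command python3 -m crank 'ROWS' [OPENING] [FORCE]. ROWS is JSON, a list of rows, each a list of 6 numbers: the shift along the tool's x, y, z in mm, then the turn, a rotation vector about the tool's x, y, z in rad. A call has 1 to 12 rows; each row shifts and turns the commanded pose from where the row before left it, along the tool's axes as they then stand; what a row does not reach is not made up. A row lasts 1/8 s, in which the tool goes at most 62.5 mm and 10.7 degrees, less where a joint would pass 70% of its speed; a pose out of reach is approached as far as the arm can. A call is refused whole if a number of a shift passes 62.5 or a number of a turn 0.188, either way. A call with a gripper value outside its range is refused whole. OPENING is the opening, from -1 (shut) to 1 (fully open), set as the call begins (- or left out, the last holds). The fingers move at their own pace and stop on an object; FORCE is the grip in N (left out, the last holds). Time passes only in rows, so rows that do not move let the fingers close. It gives the time, the measured TCP pose, the force, the opening and the grip force at its end, in the units of the state.
- r.state(): the state, without advancing time (a new reading comes with each control period).
- r.camera(name): name is "side" or "top" or "wrist"; returns the picture (384x512x3 uint8, red, green, blue); there is no depth.
- r.camera_model(name): a dict with "vfov" (degrees; the focal length in pixels is half the picture's height over the tangent of half this angle, whatever the lens; pixels are square), "cx", "cy" (the principal point, pixels), "R" (3x3) and "t" (3): a world point X has camera coordinates R X + t; the wrist camera has in their place "T_tool_cam" (4x4, takes a point from camera to tool coordinates, whose origin is the TCP and whose axes are the flange's). Camera axes: x right, y down, z forward; pixel columns grow to the right and rows downward; lengths in m; the calibration is good to about 2 mm. The wrist camera is an equidistant fisheye: a pixel r from the principal point sees the ray r / f radians off the axis. A picture is of the moment at which its call begins: read the wrist's pose just before it. camera_model takes no time and is no camera call.
- r.sign_off(): hands the job in; it is judged then, once.
Trained networks look in the newest picture that a camera, given by its name, has taken for a name from the list of things; names that differ only in an ending like _2 or _b are one class to them, and where a whole thing is asked for, a point or a joint stands for the part that bears it (a point fixed in the world has none). Each returns a list of dicts, best first, with "conf" (0 to 1); they miss things now and then, are a little off and sometimes report something else, mostly with a low value. They report only what shows in the picture. A call takes as long as a camera call. They do not tell look-alikes from the thing itself.
- r.recognise(camera, thing): "centre" ([row, column] in pixels, amid what is visible of it).
- r.mark_of(camera, thing): "centre" ([row, column] in pixels: a listed point, or the origin of a listed thing).
The state is a dict: "time": time; "joint_pos": joint angles; "qd": joint speeds; "joint_torque": joint torques, N m; "ee_pos": TCP position; "ee_rot": TCP orientation; "ft_force": force on the tool from outside, world axes, zero at the start; "torque": the same for the moment, N m; "width": finger opening in m; "gripper_force": force on a finger pad.
Only numpy, scipy, OpenCV 4.12 (cv2) and the standard library are available. Lean on these libraries where they do the work, as an engineer would, in place of code of your own. Each camera call takes 0.05 s, during which the arm holds its last target. There are 200 camera calls.

TASK

Make the syringe pump ready for a syringe change. With a fingertip hold down the release button on top of the pusher block and, while it is held, push the block fully back along its rods to the end stop away from the syringe, then let the button come up so that the block locks there. Only then, with no push left on the plunger, swing the barrel clamp right round off the syringe; the spent syringe stays lying in its cradle and everything else stays where it stands.

Things in the scene. Friction and masses are not known exactly. Their poses are not given: they have to be found in the camera images.
- pump: Syringe pump, fixed to the bench: off-white chassis 185 x 385 mm, 44 mm high, a case 111 mm high along its back, before it an open bed with two steel rods and a lead screw. Origin: on the bench under the lead screw; +x to the pump's back (bed x -60 to 50 mm, case 50 to 125), +y along the rods to the syringe nozzle (pump y -210 to 175; cradle 30 to 125), z up. Turned about the vertical only.
- stop_face (a point): Middle between the faces of the two rubber end stops on the right-hand end plate (top 91 mm above the bench), on the lead screw's axis, 66 mm above the bench (pump x 0, y -178 mm). The pusher block's rear face meets it at the end of the travel.
- pusher (a joint): Travel of the pusher block along the pump's -y, in m: 0 = forward at the plunger, 0.113 = against the rubber end stops. Locked to the lead screw unless the button is held down; freed, it slides with about 1 N and stays where it is left.
- pusher_top (a point): Middle of the top of the pusher block's finger rest (60 mm wide, 12 mm thick, top 99 mm up) on the block's stop side. Block: bare aluminium, 82 mm across, 75 mm along the rods, top 86 mm up; on its syringe side stands the plunger plate (50 mm wide, 10 mm thick, top 128 mm up). 53 mm are free between rest and plate; the button is there.
- release (a joint): Release button on top of the pusher block, riding with it: travel in m, 0 = up (block locked in the screw's 4 mm thread), 0.007 = fully down. Sprung: 2.5 N to start it, 5.5 N fully down; the block is free once the button is 5 mm or more down. Let up anywhere, it drops into the nearest thread, shifting the block by up to 2 mm, and locks it.
- button_top (a point): Centre of the top of the release button, a dark rectangular key 30 mm (pump x) by 32 mm (pump y), 95 mm above the bench when up. Goes straight down and rides along with the block. The finger rest's face is 18 mm from this point towards the end stop and stands 4 mm above the button when up, 11 mm when fully down; the plunger plate's face is 35 mm from it towards the syringe.
- clamp (a joint): Angle of the barrel clamp in rad about its upright post: 0 = across the syringe, pointing to the pump's front (-x); it grows clockwise seen from above, the free end going towards +y, and stops at 1.5, lying beside the syringe, parallel to it. Stiff hinge (about 1 N at the pin): it stays where it is left.
- clamp_pivot (a point): Hinge axis of the barrel clamp, in the middle of the arm's thickness, 133 mm above the bench, behind the syringe (pump x 34 mm, y 85 mm).
- clamp_pin (a point): Centre of the top of the clamp's upright thumb pin (steel, 13 mm thick), 163 mm above the bench, 47 mm from the hinge axis. The pin stands 26 mm above the arm, a flat bar 13 mm wide whose top is 137 mm above the bench; the top of the syringe barrel is at 127 mm.
- syringe: Spent 60 ml syringe, loose in the V of the cradle: clear barrel 30 mm thick and 120 mm long, flange in a slot, plunger pushed in with its thumb disc towards the pusher. Origin on its axis at mid-barrel, y axis towards the nozzle. To be left lying there.
- vial: Amber glass vial, 28 mm thick, 52 mm high, loose, in front of the pump. Origin under its foot. Leave alone.
- pot: Small white screw-top pot, 44 mm thick, 48 mm high, loose, in front of the pump. Origin under its foot. Leave alone.
- needle_box: White carton with a blue band, 70 x 55 x 65 mm, loose, to the right of the pump. Origin under its foot. Leave alone.
- gallipot: Small stainless bowl, 64 mm wide, 40 mm high, loose, to the left of the pump. Origin under its foot. Leave alone.
- saline: Clear bottle, 56 mm thick, 125 mm high, loose, to the left of the pump's back. Origin under its foot. Leave alone.
Not all that is in view belongs to the job. What is shaped like the syringe but brown or purple is not meant.

How it is judged:
On the way, in this order (a step that is already met when the one before it is completed fails the run):
1. the release button is held down while the pusher block slides towards the end stop (value of joint release above 0.003 m and velocity of joint pusher above 0.004 m/s), for 0.2 s.
2. the pusher block has reached its end stop and the button is up again (value of joint pusher above 0.109 m and value of joint release below 0.001 m), for 0.1 s.
3. the barrel clamp is swung off the syringe (value of joint clamp above 1.25 rad), for 0.1 s.
At the end, for the whole second after the job is handed in: The pusher block stands within 4 mm of its end stop with the release button up, the barrel clamp is swung to at least 1.25 rad of its 1.5 rad, and the syringe lies still in its cradle within 12 mm of where it was (all of step 2 and value of joint clamp above 1.25 rad and distance of syringe from where it was at the start of the episode below 0.012 m and linear speed of syringe below 0.02 m/s); the robot touches nothing.
It fails at once if the syringe is lifted or dragged out of its cradle (distance of syringe from where it was at the start of the episode above 0.015 m).
It fails at once if another thing on the bench is moved (distance of any of vial, pot, needle_box, gallipot, saline from where it was at the start of the episode above 0.03 m).
It also fails if it takes over 45 s, if anything falls off the work surface, if the arm or the gripper's body presses on something with over 40 N, if the wrist force passes 120 N, or if a joint passes its speed limit or range.

## Working session

There is one attempt and no reset: what is moved stays moved. The work goes in short steps, Python scripts to look and compute and a shell command to move; the robot and the scene stay as the last step left them, time stands still between calls to the robot, and variables do not carry over. Pictures are saved under pics/ and viewed, at most 10 in all, crops included, and the job is handed in when it is done.

```bash
mkdir -p pics; cat > h.py <<'E'
import numpy as np, cv2
from cell import r
from scipy.spatial.transform import Rotation as Ro
def ray(cam,px,st=None):
    m=r.camera_model(cam); f=192/np.tan(np.radians(m['vfov'])/2)
    v=np.array([px[1]-m['cx'],px[0]-m['cy']])
    if cam=='wrist':
        st=st or r.state(); rr=np.linalg.norm(v); a=rr/f
        d=np.r_[v/rr*np.sin(a),np.cos(a)]
        T=np.array(m['T_tool_cam']); R=Ro.from_euler('xyz',st['ee_rot']).as_matrix()
        return R@T[:3,3]+np.array(st['ee_pos']), R@T[:3,:3]@d
    R=np.array(m['R']); return -R.T@np.array(m['t']), R.T@np.r_[v/f,1]
def atz(cam,px,z,st=None):
    o,d=ray(cam,px,st); return o+d*(z-o[2])/d[2]
E
python3 - <<'E'
from h import *
print(r.state())
for c in ['side','top']:
    im=r.camera(c); cv2.imwrite(f'pics/{c}0.png',im[:,:,::-1])
    for n,z in [('stop_face',.066),('pusher_top',.099),('button_top',.095),('clamp_pivot',.133),('clamp_pin',.163),('syringe',.112),('pump',0)]:
        for d in r.mark_of(c,n)[:2]: print(c,n,np.round(d['centre'],1),round(d['conf'],2),atz(c,d['centre'],z).round(3))
E
```

```text
{'time': 0.0, 'joint_pos': array([ 1.1104986 ,  0.59212874,  0.04829269,  1.60986823, -0.03331587,
        0.94267965, -0.03366619]), 'qd': array([ 1.28025370e-03, -6.14885498e-04,  1.41139697e-03, -6.23485371e-04,
       -7.84596428e-04,  7.03003234e-06, -8.22543984e-04]), 'joint_torque': array([ 2.16524736e-04, -5.48705149e+01,  1.54668454e+00, -1.98126554e+01,
        9.37303004e-03,  9.00252198e-03,  6.57907307e-06]), 'ee_pos': array([ 0.25973197, -0.67601767,  0.24911657]), 'ee_rot': array([-3.13931633e+00,  1.12365551e-04,  3.66907566e-01]), 'ft_force': array([ 0.23516869,  0.44555775, -0.12035666]), 'torque': array([-0.03606722,  0.00238465, -0.03361194]), 'gripper_force': 0.0, 'width': 0.0854784117473335}
side stop_face [148.8 262.4] 0.95 [ 0.47  -0.248  0.066]
side pusher_top [157.5 252.3] 0.57 [ 0.481 -0.143  0.099]
side pusher_top [186.6 227.7] 0.26 [0.515 0.005 0.099]
side button_top [185.4 225.5] 0.51 [ 0.524 -0.004  0.095]
side button_top [159.2 249. ] 0.46 [ 0.49  -0.138  0.095]
side clamp_pivot [173.7 213.6] 0.69 [0.552 0.005 0.133]
side clamp_pin [176.9 214.4] 0.59 [0.534 0.058 0.163]
side clamp_pin [173.6 228.3] 0.5 [0.505 0.038 0.163]
side syringe [298.7 148.3] 0.97 [0.57  0.392 0.112]
side syringe [185.8 228.9] 0.73 [0.509 0.018 0.112]
side pump [199.1 236.1] 0.7 [ 0.512 -0.072  0.   ]
top stop_face [196.  342.3] 0.65 [ 0.473 -0.239  0.066]
top stop_face [193.2 372.3] 0.54 [ 0.483 -0.326  0.066]
top pusher_top [189.4 313. ] 0.92 [ 0.484 -0.149  0.099]
top button_top [186.6 308. ] 0.59 [ 0.492 -0.136  0.095]
top button_top [228.6 318.1] 0.28 [ 0.375 -0.163  0.095]
top clamp_pivot [162.6 257.6] 0.76 [0.548 0.008 0.133]
top clamp_pivot [193.6 343. ] 0.71 [ 0.468 -0.224  0.133]
top clamp_pin [175.7 253.8] 0.41 [0.505 0.018 0.163]
top syringe [278.9 363.1] 0.85 [ 0.243 -0.278  0.112]
top syringe [286.9 133.8] 0.84 [0.21  0.327 0.112]
top pump [188.1 276.5] 0.77 [ 0.504 -0.055  0.   ]
```

View pics/top0.png

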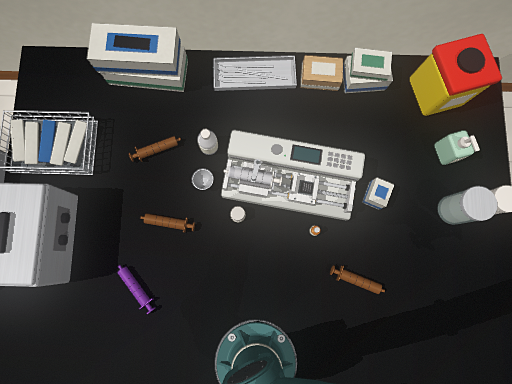

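View pics/side0.png

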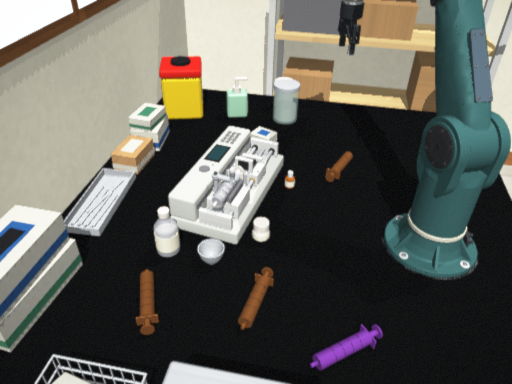

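The side and top views show one pump: the pusher is at about (row 187, col 308) in the top view, and the clamp at about (176, 254). The brown and purple syringes lie loose on the bench, away from the pump. Pump yaw is about -0.17 rad, so I'm going above the block to look from close by.

```bash
python3 -m crank '[[34,-36,-7,0,0,0],[34,-36,-7,0,0,0],[34,-36,-7,0,0,0],[34,-36,-7,0,0,0],[34,-36,-7,0,0,0],[34,-36,-7,0,0,0],[34,-36,-7,0,0,0],[34,-36,-7,0,0,0],[34,-36,-7,0,0,0],[34,-36,-7,0,0,0],[34,-36,-7,0,0,0],[34,-36,-7,0,0,0]]' -1 40
python3 -m crank '[[0,0,0,0,0,-0.17],[0,0,0,0,0,-0.17],[0,0,0,0,0,-0.17],[0,0,0,0,0,-0.17],[0,0,0,0,0,-0.17],[0,0,0,0,0,-0.18],[0,0,0,0,0,0],[0,0,0,0,0,0]]'
cat > look.py <<'E'
from h import *
import sys
st=r.state(); print(st['ee_pos'].round(4),st['ee_rot'].round(3))
im=r.camera('wrist'); cv2.imwrite(sys.argv[1],im[:,:,::-1])
for n,z in [('stop_face',.066),('pusher_top',.099),('button_top',.095),('clamp_pivot',.133),('clamp_pin',.163),('syringe',.112),('pump',0)]:
    for d in r.mark_of('wrist',n)[:2]: print(n,np.round(d['centre'],1),round(d['conf'],2),atz('wrist',d['centre'],z,st).round(4))
E
python3 look.py pics/w1.png
```

```text
time: 2.3
ee_pos: [0.4865, -0.1257, 0.3349]
ee_rot: [3.141, -0.001, 0.367]
ft_force: [0.7, -0.1, -0.4]
width: -0.0002
gripper_force: 0.0
time: 3.3
ee_pos: [0.4859, -0.1273, 0.3344]
ee_rot: [3.141, 0.0, 1.394]
ft_force: [-1.5, 0.3, -0.0]
width: -0.0001
gripper_force: 0.0
[ 0.4859 -0.1273  0.3344] [3.141 0.    1.394]
stop_face [233.7 252.4] 0.84 [ 0.4665 -0.243   0.066 ]
pusher_top [ 25.9 241.1] 0.64 [0.5025 0.038  0.099 ]
pusher_top [ 38.1 285.5] 0.59 [0.5514 0.0145 0.099 ]
button_top [164.5 256.3] 0.86 [ 0.4905 -0.1339  0.095 ]
clamp_pivot [ 37.2 286.3] 0.7 [0.5475 0.0098 0.133 ]
clamp_pin [ 28.7 242.6] 0.87 [0.5028 0.0201 0.163 ]
syringe [ 27.9 253.3] 0.81 [0.5155 0.0301 0.112 ]
syringe [265.1 129.6] 0.75 [ 0.2833 -0.2436  0.112 ]
pump [109.6 256. ] 0.61 [ 0.5026 -0.0718  0.    ]
```

```bash
python3 -c "
import cv2;i=cv2.imread('pics/w1.png')[0:280,120:400];cv2.imwrite('pics/w1c.png',cv2.resize(i,(600,600),interpolation=2))"
```

```text
(no output)
```

View pics/w1c.png

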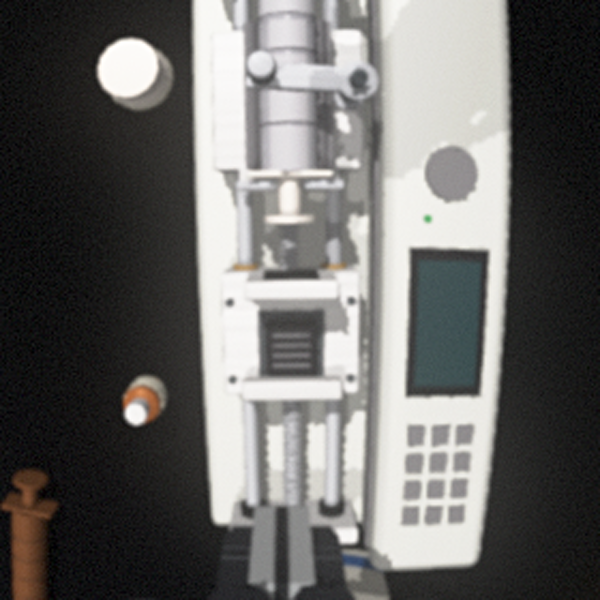

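Wrist view, 2.14x crop: the key is at crop (291, 342), between plate and finger rest. The clamp pin is at (262, 66), its pivot at (360, 80), and the end plate is near row 515. The block already stands a little back from the plunger disc. I'll check the edges and work out the shift.

```bash
python3 - <<'E'
from h import *
st=r.state(); yaw=1.394-np.pi/2
X=np.array([np.cos(yaw),np.sin(yaw)]);Y=np.array([-np.sin(yaw),np.cos(yaw)])
c=lambda x,y:(y/2.143,x/2.143+120)
t=st['ee_pos'][:2]
for n,x,y,z in [('btn far',291,310,.095),('btn near',291,376,.095),('btn L',260,343,.095),('btn R',324,343,.095),('rest top far',291,379,.099),('rest near',291,398,.099),('plate top far',291,280,.128),('plate top near',291,298,.128),('blk L',222,330,.086),('blk R',360,330,.086),('rodL top',243,210,.066),('rodL bot',252,490,.066),('rodR top',336,230,.066),('rodR bot',333,490,.066),('pin',262,66,.163),('pivot',360,80,.137)]:
    p=atz('wrist',c(x,y),z,st)[:2]; print(n,p.round(4),'tool mm x(pump y) %.1f  y(pump x) %.1f'%((p-t)@Y*1e3,(p-t)@X*1e3))
E
```

```text
btn far [ 0.4942 -0.1086] tool mm x(pump y) 19.7  y(pump x) 4.8
btn near [ 0.4875 -0.1476] tool mm x(pump y) -19.9  y(pump x) 5.1
btn L [ 0.4731 -0.1248] tool mm x(pump y) 0.1  y(pump x) -13.1
btn R [ 0.5098 -0.1312] tool mm x(pump y) 0.2  y(pump x) 24.2
rest top far [ 0.4873 -0.1483] tool mm x(pump y) -20.6  y(pump x) 5.1
rest near [ 0.4854 -0.1598] tool mm x(pump y) -32.3  y(pump x) 5.2
plate top far [ 0.4973 -0.0871] tool mm x(pump y) 41.4  y(pump x) 4.1
plate top near [ 0.4957 -0.0965] tool mm x(pump y) 31.9  y(pump x) 4.2
blk L [ 0.4515 -0.1149] tool mm x(pump y) 6.0  y(pump x) -36.0
blk R [ 0.5326 -0.129 ] tool mm x(pump y) 6.4  y(pump x) 46.3
rodL top [ 0.4757 -0.0474] tool mm x(pump y) 76.7  y(pump x) -24.1
rodL bot [ 0.4468 -0.231 ] tool mm x(pump y) -109.1  y(pump x) -20.2
rodR top [ 0.5292 -0.0691] tool mm x(pump y) 64.8  y(pump x) 32.4
rodR bot [ 0.5014 -0.2406] tool mm x(pump y) -109.0  y(pump x) 35.2
pin [0.5018 0.0182] tool mm x(pump y) 145.9  y(pump x) -10.0
pivot [0.5483 0.009 ] tool mm x(pump y) 145.0  y(pump x) 37.4
```

Scale checks out: the rest-to-plate gap measures 52 mm and the block 82 mm. Button centre is at tool (-3, +5). I aim at (-7, +5), just clear of the rest face, and descend.

```bash
python3 -m crank '[[-7,5,30,0,0,0],[0,0,45,0,0,0],[0,0,45,0,0,0],[0,0,40,0,0,0],[0,0,25,0,0,0],[0,0,15,0,0,0],[0,0,0,0,0,0],[0,0,0,0,0,0]]'
python3 - <<'E'
from h import *
im=r.camera('wrist');cv2.imwrite('pics/w2.png',cv2.resize(im[100:340,130:390,::-1],(650,600),interpolation=2))
E
```

```text
time: 4.7
ee_pos: [0.4905, -0.1351, 0.1351]
ee_rot: [3.14, 0.0, 1.397]
ft_force: [-0.8, 0.1, -0.2]
width: 0.0003
gripper_force: 0.0
```

View pics/w2.png

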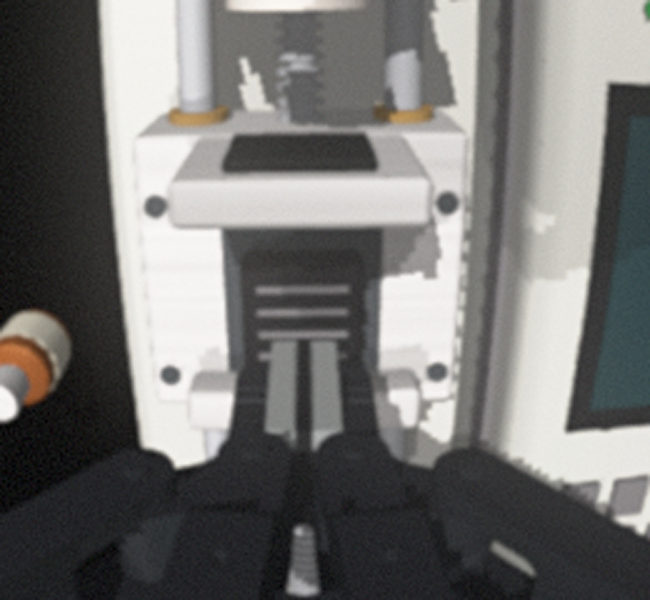

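The view shows the shut fingertips centred over the key, near crop (305, 345), and still above it. I go down until there is contact.

```bash
python3 -m crank '[[0,0,10,0,0,0],[0,0,7,0,0,0],[0,0,4,0,0,0],[0,0,2,0,0,0],[0,0,0,0,0,0],[0,0,0,0,0,0]]'
python3 -m crank '[[0,0,2,0,0,0],[0,0,1,0,0,0],[0,0,0,0,0,0]]'
```

```text
time: 5.5
ee_pos: [0.4894, -0.135, 0.1114]
ee_rot: [-3.141, 0.0, 1.397]
ft_force: [-1.4, 0.1, 3.2]
width: -0.0001
gripper_force: 1.7
time: 5.88
ee_pos: [0.4895, -0.135, 0.1083]
ee_rot: [-3.141, 0.0, 1.397]
ft_force: [-1.7, -0.5, 5.1]
width: 0.0003
gripper_force: 2.3
```

```bash
python3 -m crank '[[0,0,1.5,0,0,0],[-2,0,0,0,0,0],[-5,0,0,0,0,0],[-7,0,0,0,0,0],[-8,0,0,0,0,0],[-8,0,0,0,0,0],[-8,0,0,0,0,0],[-8,0,0,0,0,0],[-8,0,0,0,0,0],[-8,0,0,0,0,0],[-6,0,0,0,0,0],[0,0,0,0,0,0]]'
python3 -m crank '[[-3,0,0,0,0,0],[-3,0,0,0,0,0],[-3,0,0,0,0,0],[0,0,0,0,0,0],[0,0,0,0,0,0]]'
```

```text
time: 7.38
ee_pos: [0.4783, -0.2027, 0.1071]
ee_rot: [3.14, 0.0, 1.396]
ft_force: [-1.3, -0.0, 5.7]
width: -0.0001
gripper_force: 2.7
time: 8.0
ee_pos: [0.4769, -0.211, 0.1071]
ee_rot: [3.14, 0.0, 1.397]
ft_force: [-0.9, 0.4, 5.4]
width: -0.0
gripper_force: 2.7
```

```bash
python3 -m crank '[[-3,0,0,0,0,0],[-2,0,0,0,0,0],[0,0,0,0,0,0]]'
python3 -m crank '[[-3,0,0,0,0,0],[0,0,0,0,0,0]]'
```

```text
time: 8.38
ee_pos: [0.4761, -0.2158, 0.1071]
ee_rot: [3.14, 0.0, 1.397]
ft_force: [-1.6, -0.1, 5.7]
width: -0.0002
gripper_force: 2.6
time: 8.62
ee_pos: [0.4757, -0.2184, 0.1071]
ee_rot: [3.14, -0.0, 1.397]
ft_force: [-1.5, 0.7, 5.5]
width: -0.0
gripper_force: 2.6
```

```bash
python3 - <<'E'
from h import *
im=r.camera('wrist');cv2.imwrite('pics/w3.png',cv2.resize(im[100:340,130:390,::-1],(650,600),interpolation=2))
im=r.camera('top');cv2.imwrite('pics/t3.png',cv2.resize(im[120:230,210:380,::-1],(800,518),interpolation=2))
E
```

```text
(no output)
```

View pics/w3.png

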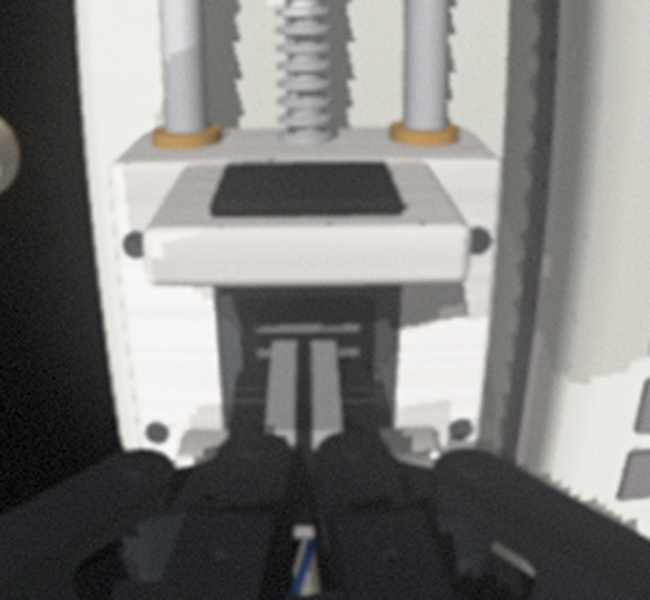

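The view shows the block riding along, with the fingertips on the key at about (305, 345). No stop force yet, so I keep pushing in small steps.

```bash
python3 -m crank '[[-2,0,0,0,0,0],[-1,0,0,0,0,0],[0,0,0,0,0,0]]'
python3 -m crank '[[-2,0,0,0,0,0],[0,0,0,0,0,0],[0,0,0,0,0,0]]'
```

```text
time: 9.1
ee_pos: [0.4757, -0.2198, 0.1071]
ee_rot: [3.14, -0.002, 1.398]
ft_force: [-0.2, 3.4, 5.1]
width: -0.0002
gripper_force: 2.7
time: 9.48
ee_pos: [0.4756, -0.2219, 0.1071]
ee_rot: [3.139, -0.002, 1.398]
ft_force: [-0.5, 4.1, 5.7]
width: -0.0
gripper_force: 2.6
```

```bash
python3 -m crank '[[-2,0,0,0,0,0],[-1,0,0,0,0,0],[0,0,0,0,0,0]]'
python3 -m crank '[[-2,0,0,0,0,0],[0,0,0,0,0,0],[0,0,0,0,0,0]]'
```

```text
time: 9.85
ee_pos: [0.4756, -0.2225, 0.1071]
ee_rot: [3.139, -0.005, 1.4]
ft_force: [1.8, 8.3, 6.9]
width: 0.0
gripper_force: 4.8
time: 10.22
ee_pos: [0.4755, -0.2226, 0.1071]
ee_rot: [3.139, -0.006, 1.402]
ft_force: [-0.3, 12.0, 7.2]
width: 0.0003
gripper_force: 6.6
```

Stop reached: 12 N with no further motion. I lift while holding it against the stop so the thread locks, then back off and look.

```bash
python3 -m crank '[[0,0,-3,0,0,0],[0,0,-3,0,0,0],[0,0,-2.5,0,0,0],[0,0,0,0,0,0],[6,0,0,0,0,0],[0,0,-6,0,0,0],[0,0,-40,0,0,0],[0,0,-50,0,0,0],[0,0,-50,0,0,0],[20,0,-50,0,0,0],[0,0,0,0,0,0],[0,0,0,0,0,0]]'
python3 look.py pics/w4.png; python3 -c "
import cv2;i=cv2.imread('pics/w4.png')[0:280,120:400];cv2.imwrite('pics/w4c.png',cv2.resize(i,(600,600),interpolation=2))"
```

```text
time: 11.72
ee_pos: [0.477, -0.2038, 0.3113]
ee_rot: [-3.142, 0.001, 1.396]
ft_force: [-0.5, -0.0, 0.2]
width: -0.0003
gripper_force: 0.0
[ 0.477  -0.2038  0.3113] [-3.142e+00  1.000e-03  1.396e+00]
stop_face [189.1 250.7] 0.87 [ 0.4686 -0.2434  0.066 ]
pusher_top [193.  252.5] 0.9 [ 0.4718 -0.2376  0.099 ]
button_top [172.9 253.1] 0.72 [ 0.4766 -0.2143  0.095 ]
syringe [231.  115.2] 0.84 [ 0.2868 -0.2541  0.112 ]
pump [ 57.4 252.7] 0.8 [ 0.5018 -0.0709  0.    ]
```

View pics/w4c.png

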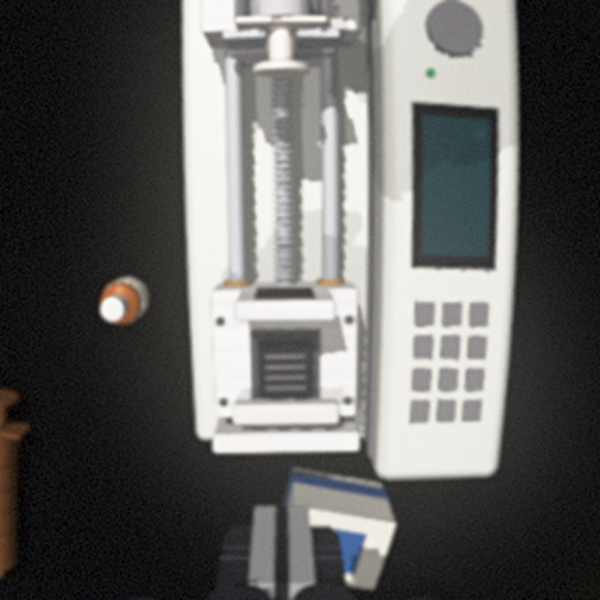

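The view shows the block against the end plate, with the key up at (285, 365) and the network's button y matching the locked-at-stop value. Next I go over the clamp, just behind the pin.

```bash
python3 -m crank '[[35,-3,0,0,0,0],[45,-3,0,0,0,0],[45,-3,0,0,0,0],[45,-3,10,0,0,0],[23,-3,20,0,0,0],[0,0,0,0,0,0],[0,0,0,0,0,0]]'
python3 look.py pics/w5.png; python3 -c "
import cv2;i=cv2.imread('pics/w5.png')[60:340,120:400];cv2.imwrite('pics/w5c.png',cv2.resize(i,(600,600),interpolation=2))"
```

```text
time: 13.0
ee_pos: [0.4965, -0.0114, 0.2815]
ee_rot: [3.142, 0.001, 1.396]
ft_force: [0.1, 0.5, 1.0]
width: 0.0
gripper_force: 0.0
[ 0.4965 -0.0114  0.2815] [3.142e+00 1.000e-03 1.396e+00]
stop_face [314.1 260. ] 0.75 [ 0.4692 -0.239   0.066 ]
pusher_top [330.2 262.3] 0.62 [ 0.4714 -0.2413  0.099 ]
button_top [314.6 263.6] 0.42 [ 0.4775 -0.2143  0.095 ]
clamp_pivot [146.1 302.2] 0.56 [0.5486 0.0146 0.133 ]
clamp_pin [154.2 252.7] 0.87 [0.5026 0.0209 0.163 ]
syringe [135.4 263.7] 0.68 [0.5151 0.0272 0.112 ]
pump [192.8 263.3] 0.78 [ 0.503  -0.0716  0.    ]
pump [151.7 301.2] 0.19 [ 0.5651 -0.0208  0.    ]
```

View pics/w5c.png

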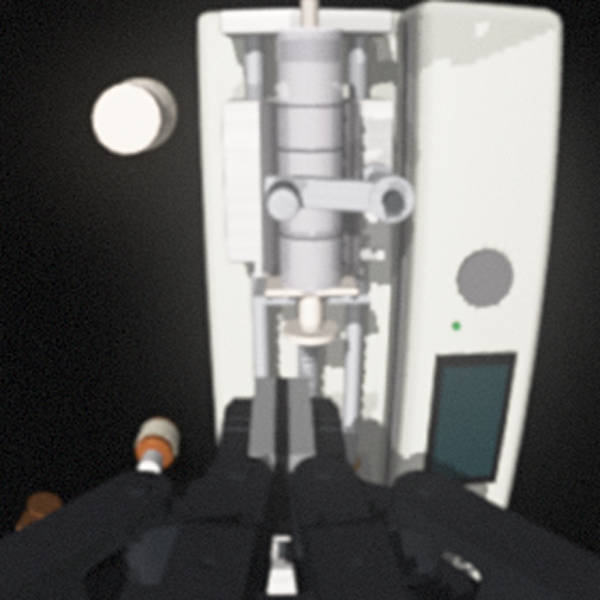

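The crop shows the pin at (285, 200) and the fingertips behind it at (283, 380). The pin is 33 mm ahead of the TCP and dead centre sideways. I descend to 8 mm above the arm, then sweep along the arc.

```bash
python3 -m crank '[[0,0,40,0,0,0],[0,0,40,0,0,0],[0,0,27,0,0,0],[0,0,10,0,0,0],[0,0,0,0,0,0],[8,0,0,0,0,0],[6,0,0,0,0,0],[0,0,0,0,0,0]]'
python3 -m crank '[[5,-1,0,0,0,0],[5,-1.5,0,0,0,0],[4,-1,0,0,0,0],[6,-0.5,0,0,0,0],[7,0,0,0,0,0],[7,1,0,0,0,0],[7,2,0,0,0,0],[7,4,0,0,0,0],[7,5.5,0,0,0,0],[4,5,0,0,0,0],[3,5,0,0,0,0],[0,0,0,0,0,0]]'
python3 look.py pics/w6.png; python3 -c "
import cv2;i=cv2.imread('pics/w6.png')[60:340,120:400];cv2.imwrite('pics/w6c.png',cv2.resize(i,(600,600),interpolation=2))"
```

```text
time: 14.4
ee_pos: [0.4994, 0.0045, 0.1651]
ee_rot: [3.14, -0.001, 1.398]
ft_force: [-0.2, 0.8, -0.4]
width: -0.0
gripper_force: 0.0
time: 15.9
ee_pos: [0.5288, 0.0618, 0.1644]
ee_rot: [3.14, -0.001, 1.397]
ft_force: [0.3, -0.1, 0.6]
width: -0.0
gripper_force: 0.0
[0.5288 0.0618 0.1644] [ 3.140e+00 -1.000e-03  1.397e+00]
clamp_pin [271.9 290.9] 0.6 [0.5472 0.0562 0.163 ]
syringe [ 8.3 80.9] 0.71 [0.4449 0.2272 0.112 ]
```

View pics/w6c.png

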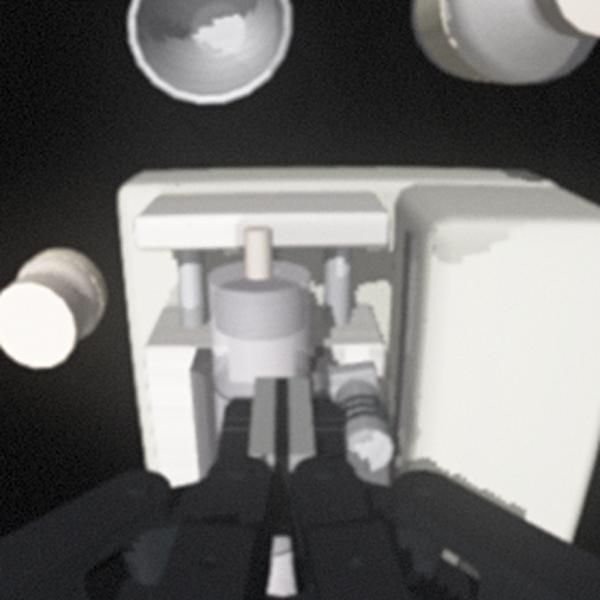

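The crop shows the clamp lying beside the syringe, with the pin at (370, 447), which works out to about 1.36 rad. I nudge it 3 mm more for margin, then back off and rise clear.

```bash
python3 -m crank '[[0,2,0,0,0,0],[0,1.5,0,0,0,0],[0,0,0,0,0,0],[0,-8,0,0,0,0],[0,-4,-20,0,0,0],[-10,0,-40,0,0,0],[-30,0,-50,0,0,0],[-40,0,-30,0,0,0],[0,0,0,0,0,0],[0,0,0,0,0,0]]'
python3 look.py pics/w7.png; python3 -c "
import cv2;i=cv2.imread('pics/w7.png')[20:340,120:400];cv2.imwrite('pics/w7c.png',cv2.resize(i,(525,600),interpolation=2))"
```

```text
time: 17.55
ee_pos: [0.5048, -0.0157, 0.304]
ee_rot: [-3.141, -0.0, 1.397]
ft_force: [-0.9, 0.8, 0.9]
width: 0.0006
gripper_force: 0.0
[ 0.5048 -0.0157  0.304 ] [-3.141 -0.     1.397]
stop_face [304.5 253.8] 0.8 [ 0.4687 -0.2411  0.066 ]
pusher_top [316.3 255.5] 0.53 [ 0.4718 -0.2366  0.099 ]
clamp_pivot [146.3 288.4] 0.93 [0.5461 0.0079 0.133 ]
clamp_pin [ 97.4 287.1] 0.96 [0.5488 0.0578 0.163 ]
pump [187.5 258.1] 0.6 [ 0.5044 -0.0738  0.    ]
```

View pics/w7c.png

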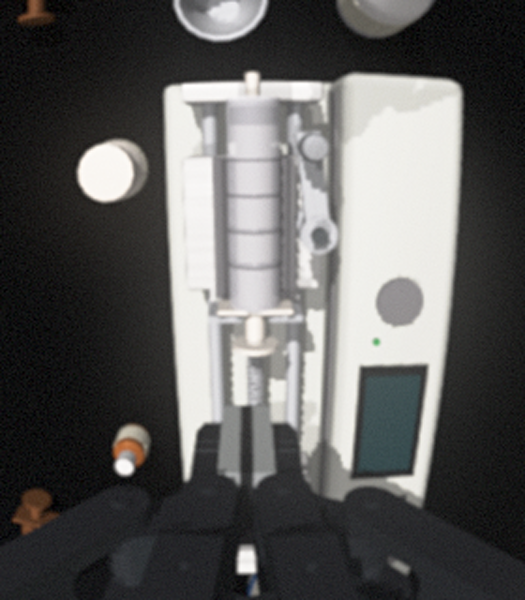

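The view shows the clamp swung off beside the syringe, with the pin at (313, 147) and the pivot at (320, 236), about 1.4 rad. The syringe lies in its cradle, and nothing is touching the robot.

```bash
python3 -c "
from cell import r
print(r.sign_off())"
```

```text
the job is handed in; nothing more can be done
None
```

The job is handed in: the pusher block is locked at its end stop with the button up, the clamp is swung off to about 1.4 rad, and the syringe is still in its cradle; the sign-off returned no verdict.

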